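# Load a rotary sample stage and index it under the microscope

## Task

Using the small scoop, and without touching the chips with the gripper, scoop at least two of the stone chips from the trough into the empty pan of the rotary sample stage, then set the scoop down upright on the desk and let go of it. Then turn the stage, for instance by pushing one of its upright pegs, until the pan with the chips has clicked into place right under the microscope (the slim round tube, not the flat disc lamp). Spill no chips, and do not bump the microscope, the lamp, the jar, the loupe or the drill core.

Things in the scene. Friction and masses are not known exactly. Their poses are not given: they have to be found in the camera images.
- stage: Fixed round grey base of the rotary stage, 36 mm high; origin on the desk at the rotation axis. Its -x axis points at the loading place, where the empty pan stands at the start (roughly towards the robot); its +y and -y axes point at the two neighbouring places, 90 degrees away: the microscope hangs over one, the lamp over the other.
- turntable (a joint): Rotation of the stage's plate, rad, counter-clockwise from above positive, 0 at the start. Four click positions, 90 degrees apart (0, +-1.571, ..). A restoring torque of at most 0.32 N m (2.2 N at a peg) reverses half way between them: pushed over 50 degrees from one, the plate runs on by itself to the next and settles within a second.
- axis (a point): Centre of the plate's top face, on the rotation axis, 46 mm above the desk. The plate is 310 mm across.
- empty_pan (a point): Centre of the inner floor (49 mm above the desk) of the only empty pan; it turns with the plate. Four like pans, square, open, 76 mm outside, 70 mm inside, rim 76 mm above the desk, lie centred 85 mm from the axis, 90 degrees apart, sides along the radius; the other three hold fixed stones.
- peg_a (a point): Top end (96 mm above the desk) of one of the plate's four upright steel pegs, 12 mm thick, 50 mm tall, 145 mm from the axis, half way between two pans. Peg_a stands 45 degrees clockwise (from above) of the empty pan, at the start on the stage's +y side. Fixed to the plate.
- peg_b (a point): Top end of the like peg on the other side of the empty pan, 45 degrees counter-clockwise of it as seen from above (at the start on the stage's -y side).
- microscope: Fixed digital microscope: an upright grey tube 36 mm thick, 108 to 186 mm above the desk, on an arm (139 to 151 mm high) that runs along its +x axis to a 165 mm post 150 mm away beyond the stage. Origin on the desk under the tube's axis. It hangs over the place at the stage's +y or -y side (differs between starts).
- lens (a point): Lower end of the microscope's tube, on its axis, 108 mm above the desk.
- lamp: Fixed lamp on a like stand: a flat white disc 68 mm across, 135 to 147 mm above the desk, post 150 mm along its +x axis. It hangs over the place on the stage's other side. Origin on the desk under the disc's centre.
- trough: Fixed open grey trough, 200 mm long (its x) and 70 mm wide inside (y); floor 4 mm thick, side walls 40 mm high, 4 mm thick, an upright end wall 24 mm high at -x, and at +x a ramp that rises outward at 48 degrees from the floor at x = 74 mm to a 44 mm high end wall at x = 100 mm. Origin under its middle, on the desk. The chips lie in its middle and +x half.
- scoop: Loose scoop, 120 g: flat steel pan 70 mm long (x; open nose at +35 mm), 56 mm wide (y), sheet 2 mm thick, back wall 32 mm, side walls 30 mm high. Origin under the middle of its floor. A black handle, 14 mm wide (y), 12 mm thick, rises backward at 50 degrees from the back wall to x = -87, z = 83 mm. It stands on its floor by itself.
- scoop_grip (a point): Place to grip the scoop: the middle of the handle, 64 mm behind and 56 mm above the scoop's origin; fingers close along the scoop's y on the 14 mm width.
- scoop_in (a point): Point in the scoop's pan, 10 mm above the scoop's origin.
- stone0: Loose pale stone chip, rounded and faceted, 20 mm across, 15 mm high, 10 g; origin at its centre. One of five alike (stone0 to stone4) on the trough's floor; it can roll.
- stone1: Loose pale stone chip, rounded and faceted, 20 mm across, 15 mm high, 10 g; origin at its centre. One of five alike (stone0 to stone4) on the trough's floor; it can roll.
- stone2: Loose pale stone chip, rounded and faceted, 20 mm across, 15 mm high, 10 g; origin at its centre. One of five alike (stone0 to stone4) on the trough's floor; it can roll.
- stone3: Loose pale stone chip, rounded and faceted, 20 mm across, 15 mm high, 10 g; origin at its centre. One of five alike (stone0 to stone4) on the trough's floor; it can roll.
- stone4: Loose pale stone chip, rounded and faceted, 20 mm across, 15 mm high, 10 g; origin at its centre. One of five alike (stone0 to stone4) on the trough's floor; it can roll.
- jar: Bystander: lidded jar, 52 mm across, 75 mm high. Leave alone.
- loupe: Bystander: folding loupe, 42 mm lens with a 45 mm steel tongue, 12 mm high. Leave alone.
- core: Bystander: drill core of stone, 40 mm thick, 110 mm long, lying. Leave alone.
There are look-alikes about, which are no part of the job. Several things look just like the scoop: the one meant starts farthest to the robot's left.

How it is judged:
By the outcome, as a careful person would: the job done as asked, in the order asked, and still so for the second after the job is handed in, with the robot touching nothing.
It also fails if it takes over 72 s, if anything falls off the work surface, if the arm or the gripper's body presses on something with over 40 N, if the wrist force passes 120 N, or if a joint passes its speed limit or range.

## Robot

A 6-joint arm with a two-finger parallel gripper is mounted at the origin on the work surface. World frame = base frame: x ahead of the robot, y to its left, z up, the work surface at z = 0. Lengths are in m, angles in rad, forces in N, time in s.
With the tool pointing down it reaches from about 0.325 to 0.85 m from the base axis. Payload 15.5 kg.
Tool frame: the origin (TCP) lies between the finger pads; the fingertips stand bot.tips_ahead ahead of it and the grasp point (between the pads) lies 2 mm behind it (bot.tips_ahead is the distance from the TCP to the fingertips, in m); z points along the fingers, y is the line along which they close (so a half turn about z gives the same grasp; the last joint's range is limited). The gripper opens to 91 mm and grips with 3 to 60 N. Pads are 32 mm wide; open, the fingers measure 118 mm over their backs; the gripper's body (76 mm by 178 mm) begins 60 mm behind the grasp point.
Start: joints at [-1.359, 0.494, 1.345, -0, 1.302, -0.096], TCP at [0.189, -0.596, 0.231] pointing down, gripper open.
Joint ranges: [-2.91, 2.91], [-0.82, 2.16], [0.22, 2.67], [-1.22, 4.37], [0.12, 2.79], [-3.08, 3.08]. Speed limits (rad/s): [1.89, 1.89, 2.57, 3.01, 3.01, 3.01].

## Interface

Orientations are given as a unit quaternion [w, x, y, z].
In Python, from cell import bot, vision, job, nets gives the robot as it stands.
- The arm moves only by the tool step_arm, never from a script. Its argument "targets" is a list of rows, each a list of 7 numbers: the turn, a rotation vector about the world's x, y, z in rad, then the shift along the world's x, y, z in mm, then the finger opening in mm, from 0 to 91.2. A call has 1 to 20 rows; each row shifts and turns the commanded pose from where the row before left it; what a row does not reach is not made up. A row lasts 1/12 s, in which the tool goes at most 41.7 mm and 7.16 degrees, less where a joint would pass 70% of its speed; a pose out of reach is approached as far as the arm can. A call with a gripper value outside its range is refused whole. The fingers move at their own pace and stop on an object; "grip_force" is the grip in N (left out, the last holds). Time passes only in rows, so rows that do not move let the fingers close. It gives the time, the measured TCP pose, the force, the opening and the grip force at its end, in the units of the state.
- bot.read_state(): the state, without advancing time (a new reading comes with each control period).
- vision.read_camera(name): name is "scene" or "top" or "wrist"; returns (picture, depth): 420x560x3 uint8, blue, green, red; 420x560 float32, m along the optical axis (not along the pixel's ray), 0 where there is no reading.
- vision.calibration(name): a dict with "intrinsics" (3x3 intrinsics, pixels), "R" (3x3) and "t" (3): a world point X has camera coordinates R X + t. Camera axes: x right, y down, z forward; pixel columns grow to the right and rows downward; lengths in m; the calibration is good to about 2 mm. A picture is of the moment at which its call begins: read the wrist's pose just before it. calibration takes no time and is no camera call; for the wrist camera it gives the pose at the moment of the call.
- job.sign_off(): hands the job in; it is judged then, once.
Trained networks look in the newest picture that a camera, given by its name, has taken for a name from the list of things; names that differ only in an ending like _2 or _b are one class to them, and where a whole thing is asked for, a point or a joint stands for the part that bears it (a point fixed in the world has none). Each returns a list of dicts, best first, with "confidence" (0 to 1); they miss things now and then, are a little off and sometimes report something else, mostly with a low value. They report only what shows in the picture. A call takes as long as a camera call. They do not tell look-alikes from the thing itself.
- nets.spot_in(query, camera): "bbox" ([centre column, centre row, width, height] in pixels, round what is visible of it).
- nets.silhouettes(query, camera): "pixels" (420x560 bool, what is visible of it) and "bbox" ([centre column, centre row, width, height] in pixels, round what is visible of it).
The state is a dict: "clock": time; "joint_positions": joint angles; "qd": joint speeds; "joint_torque": joint torques, N m; "ee_pos": TCP position; "tool_rot": TCP orientation; "wrist_force": force on the tool from outside, world axes, zero at the start; "wrist_torque": the same for the moment, N m; "width": opening from 0.0 (shut) to 1.0 (fully open); "grasp_force": force on a finger pad.
Only numpy, scipy, OpenCV 4.12 (cv2) and the standard library are available. Lean on these libraries where they do the work, as an engineer would, in place of code of your own. Each camera call takes 0.05 s, during which the arm holds its last target. There are 200 camera calls.

## Working session

There is one attempt and no reset: what is moved stays moved. The work goes in short steps, Python scripts to look and compute and a tool call to move; the robot and the scene stay as the last step left them, time stands still between calls to the robot, and variables do not carry over. Pictures are saved under pics/ and viewed, at most 10 in all, crops included, and the job is handed in when it is done.

Besides the shell and the picture viewer there is one more tool, called after "Call:" as name([rows], argument=value, ...), one row to a line, values as JSON. step_arm: Moves the arm, as the interface text tells. Its arguments: {"type":"object","properties":{"targets":{"type":"array","items":{"type":"array","items":{"type":"number"}}},"grip_force":{"type":"number"}},"required":["targets"]}

```bash
ls; mkdir -p pics; cat > h.py <<'E'
import numpy as np,cv2
from cell import bot,vision,job,nets
def cal(n):
    c=vision.calibration(n); return np.array(c["intrinsics"]),np.array(c["R"]),np.array(c["t"])
def proj(n,X):
    K,R,t=cal(n); p=K@(R@np.array(X)+t); return p[:2]/p[2]
def cloud(n,d):
    K,R,t=cal(n); v,u=np.mgrid[:d.shape[0],:d.shape[1]]
    P=np.stack([(u-K[0,2])/K[0,0]*d,(v-K[1,2])/K[1,1]*d,d],-1)
    return (P-t)@R   # R^T(P-t)
E
python3 - <<'E'
from h import *
print(bot.read_state()["ee_pos"],bot.tips_ahead)
ims={}
for n in ["scene","top"]:
    p,d=vision.read_camera(n); np.savez(f"{n}.npz",p=p,d=d); W=cloud(n,d)
    ims[n]=p; cv2.imwrite(f"pics/{n}.png",p)
    for q in ["scoop","stone0","trough","microscope","lamp","stage","peg_a","empty_pan","jar","loupe","core"]:
        for r in nets.silhouettes(q,n)[:6]:
            m=r["pixels"]&(d>0)
            if m.sum()==0: continue
            c=np.median(W[m],0)
            print(n,q,round(r["confidence"],2),np.round(r["bbox"]).astype(int),m.sum(),np.round(c,3),"zmax",round(np.percentile(W[m][:,2],98),3))
E
```

```text
pics
[ 0.18927226 -0.5952787   0.23033469] 0.017
scene scoop 0.85 [262 172  24  41] 501 [ 0.268 -0.236  0.008] zmax 0.079
scene scoop 0.56 [332 264  27  22] 438 [0.471 0.193 0.008] zmax 0.08
scene stone0 0.46 [340 304   1   6] 34 [0.564 0.282 0.013] zmax 0.019
scene trough 0.94 [334 305  79  75] 2829 [0.589 0.27  0.011] zmax 0.04
scene microscope 0.66 [224 257  53 104] 1418 [0.741 0.011 0.115] zmax 0.178
scene microscope 0.64 [215 239 113  88] 5915 [ 0.639 -0.088  0.047] zmax 0.08
scene microscope 0.57 [298 228   9  20] 156 [0.421 0.022 0.008] zmax 0.013
scene microscope 0.4 [342 303   6   3] 28 [0.564 0.282 0.012] zmax 0.019
scene microscope 0.23 [171 242  53  92] 1175 [ 0.78  -0.152  0.141] zmax 0.159
scene lamp 0.84 [172 243  53  94] 1273 [ 0.78  -0.152  0.14 ] zmax 0.159
scene stage 0.61 [215 240 120  86] 6012 [ 0.639 -0.087  0.047] zmax 0.085
scene peg_a 0.61 [216 240 109  86] 5905 [ 0.639 -0.088  0.047] zmax 0.079
scene empty_pan 0.83 [220 239 114  86] 5945 [ 0.639 -0.088  0.047] zmax 0.081
scene jar 0.64 [398 290  25  35] 615 [0.475 0.384 0.049] zmax 0.075
scene loupe 0.48 [29
[... 750 characters left out ...]
roscope 0.72 [267 108  40  86] 1236 [0.717 0.003 0.15 ] zmax 0.184
top lamp 0.78 [340  97  51  85] 1562 [ 0.688 -0.167  0.147] zmax 0.162
top stage 0.95 [311 146 126 130] 11022 [ 0.597 -0.099  0.047] zmax 0.078
top stage 0.43 [310 146 124 125] 10923 [ 0.596 -0.098  0.048] zmax 0.078
top peg_a 0.85 [310 145 127 129] 11314 [ 0.597 -0.099  0.047] zmax 0.08
top empty_pan 0.81 [312 146 128 122] 10951 [ 0.596 -0.098  0.047] zmax 0.078
top jar 0.92 [107 204  28  26] 555 [0.452 0.37  0.073] zmax 0.08
top loupe 0.58 [161 161   6   6] 30 [0.575 0.255 0.018] zmax 0.023
top core 0.94 [441 175  41  31] 737 [ 0.56  -0.425  0.036] zmax 0.044
top core 0.29 [164 159   3   5] 30 [0.575 0.255 0.018] zmax 0.023
```

View pics/top.png

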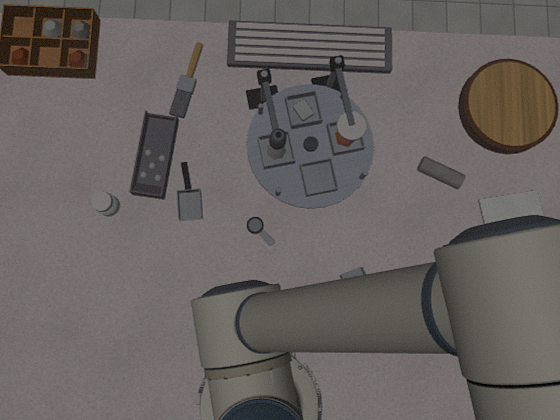

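View pics/scene.png

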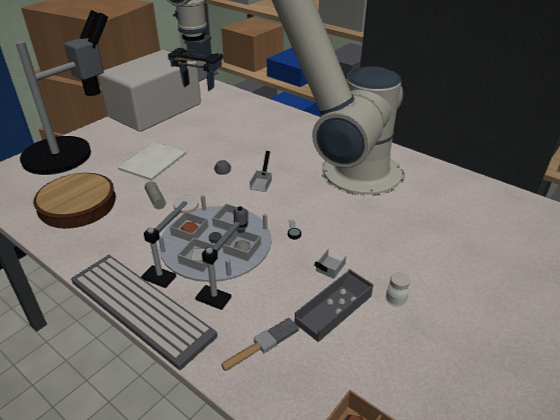

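The candidates for the scoop are the pans at top pixels (190,200) and (354,271), which lie at y=+0.19 and y=-0.22. The spatula or brush at (185,85) could also be mistaken for it. Farthest left is (190,200). The microscope is the tube at (278,140), on the +y side, and the disc lamp is at (350,127).

```bash
python3 - <<'E'
from h import *
print([a for a in dir(bot) if a[0]!='_']); s=bot.read_state(); print(np.round(s["tool_rot"],4),np.round(s["ee_pos"],4),s["joint_positions"])
S={}
for n in["top","scene"]:
    z=np.load(n+".npz"); S[n]=(z["p"],z["d"],cloud(n,z["d"]))
def rect(P):
    r=cv2.minAreaRect((P[:,:2]*1000).astype(np.float32)); return [np.round(x,1) for x in r]
p,d,W=S["top"]
desk=W[250:280,100:160].reshape(-1,3); print("deskz",np.median(desk[:,2]))
x,y,z=W[...,0],W[...,1],W[...,2]
for n in S:
    W=S[n][2]; x,y,z=W[...,0],W[...,1],W[...,2]; ok=S[n][1]>0
    m=ok&(abs(x-.58)<.14)&(abs(y-.27)<.07)&(z>.012)&(z<.06)
    # trough rim
    P=W[m&(z>.03)]; print(n,"trough rim",rect(P),len(P))
    m=ok&(x>.38)&(x<.56)&(abs(y-.19)<.06)&(z>.012)&(z<.1)&(y<.225)
    P=W[m]; print(n,"scoop walls",rect(P[P[:,2]<.035]),len(P)); H=P[P[:,2]>.04]; print(" handle",np.round(H.mean(0),3),np.round(H[H[:,2].argsort()][[0,len(H)//2,-1]],3),len(H))
    m=ok&(abs(x-.6)<.18)&(abs(y+.1)<.18)
    P=W[m&(z>.068)&(z<.084)]; print(n,"pans rim",len(P))
    P=W[m&(abs(z-.047)<.004)]; c,r=cv2.minEnclosingCircle((P[:,:2]*1000).astype(np.float32)); print(n,"plate",c,r)
    P=W[ok&(abs(x-.6)<.2)&(abs(y+.1)<.2)&(z>.172)&(z<.20)]; print(n,"tube top",len(P),np.round(np.median(P,0),3),np.ptp(P,axis=0))
    P=W[m&(z>.086)&(z<.1)]; km=cv2.connectedComponentsWithStats((m&(z>.084)&(z<.1)).astype(np.uint8))
    for i in range(1,km[0]): print("  peg?",km[2][i,4],np.round(np.median(W[km[1]==i],0),3))
p=S["top"][0]
a=cv2.resize(p[90:225,110:220],None,fx=4,fy=4,interpolation=2);b=cv2.resize(p[70:215,240:380],None,fx=3.5,fy=540/145,interpolation=2)
b=cv2.resize(b,(360,540));a=cv2.resize(a,(440,540)); cv2.imwrite("pics/crop.png",np.hstack([a,b]))
E
```

```text
['MotionError', 'read_state', 'tips_ahead']
[-0.      0.9882  0.1533 -0.    ] [ 0.1894 -0.5956  0.2309] [-1.35847916e+00  4.93620984e-01  1.34549078e+00 -8.34969994e-06
  1.30248634e+00 -9.54675833e-02]
deskz 0.0005832760805873319
top trough rim [array([564.4, 255.7]), array([122.3, 234.5]), np.float64(84.1)] 555
top scoop walls [array([468.2, 184.1]), array([77.1, 56.7]), np.float64(6.8)] 334
 handle [0.528 0.19  0.066] [[0.516 0.183 0.04 ]
 [0.527 0.189 0.067]
 [0.543 0.185 0.089]] 153
top pans rim 900
top plate (621.6679077148438, -96.05693054199219) 164.30052185058594
top tube top 191 [ 0.593 -0.02   0.179] [0.03408809 0.03462901 0.01681036]
  peg? 16 [ 0.774 -0.15   0.091]
  peg? 8 [0.735 0.019 0.093]
  peg? 2 [ 0.738 -0.182  0.096]
  peg? 24 [0.689 0.021 0.096]
  peg? 26 [ 0.538 -0.226  0.094]
  peg? 27 [ 0.49  -0.026  0.094]
scene trough rim [array([580.1, 255.9]), array([120.3, 213.5]), np.float64(83.3)] 544
scene scoop walls [array([476.9, 186.4]), array([85.2, 58.1]), np.float64(7.8)] 222
 handle [0.541 0.196 0.067] [[0.513 0.197 0.041]
 [0.551 0.2   0.072]
 [0.552 0.194 0.086]] 58
scene pans rim 728
scene plate (632.58154296875, -96.38320922851562) 166.1384735107422
scene tube top 85 [ 0.603 -0.015  0.177] [0.03332938 0.03109464 0.01317123]
  peg? 18 [ 0.545 -0.223  0.091]
  peg? 21 [ 0.498 -0.023  0.091]
  peg? 21 [ 0.744 -0.174  0.091]
  peg? 1 [ 0.78  -0.143  0.091]
  peg? 24 [0.696 0.025 0.092]
  peg? 32 [0.749 0.021 0.092]
```

View pics/crop.png

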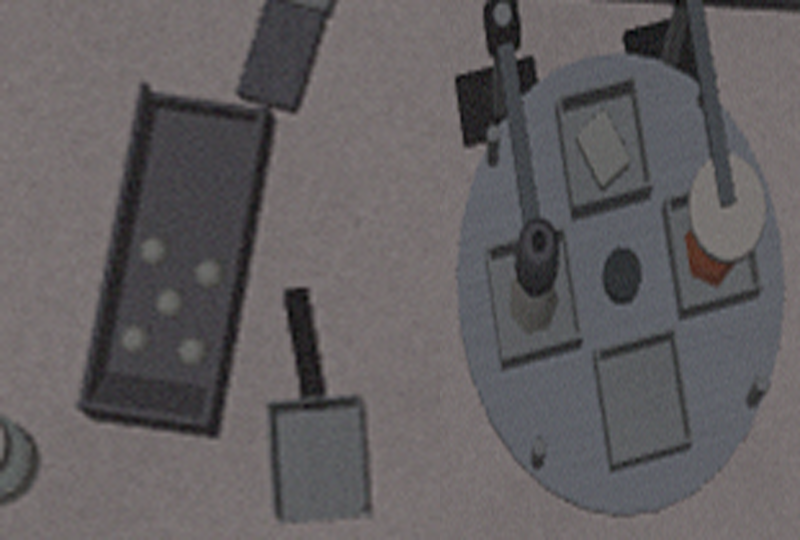

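Left half of the crop: the trough has its ramp at the bottom (robot side), and the scoop beside it has its nose towards the robot and its handle away, so it is the leftmost scoop. Right half: the empty pan is at the bottom and the microscope tube at the upper left. Next I move above the scoop for a wrist view.

Call:
step_arm([
  [0, 0, -0.01, 15, 36, 7, 91],
  [0, 0, -0.01, 15, 36, 7, 91],
  [0, 0, -0.01, 15, 36, 7, 91],
  [0, 0, -0.01, 15, 36, 7, 91],
  [0, 0, -0.01, 15, 36, 7, 91],
  [0, 0, -0.01, 15, 36, 7, 91],
  [0, 0, -0.01, 15, 36, 7, 91],
  [0, 0, -0.01, 15, 36, 7, 91],
  [0, 0, -0.01, 15, 36, 7, 91],
  [0, 0, -0.01, 15, 36, 7, 91],
  [0, 0, -0.01, 15, 36, 7, 91],
  [0, 0, -0.01, 15, 36, 7, 91],
  [0, 0, -0.01, 15, 36, 7, 91],
  [0, 0, -0.01, 15, 36, 7, 91],
  [0, 0, -0.01, 15, 36, 7, 91],
  [0, 0, -0.01, 15, 36, 7, 91],
  [0, 0, -0.01, 15, 36, 7, 91],
  [0, 0, -0.01, 15, 36, 7, 91],
  [0, 0, -0.01, 15, 36, 7, 91],
  [0, 0, -0.01, 15, 36, 7, 91],
])

```text
clock: 2.87
ee_pos: [0.4896, 0.1265, 0.3715]
tool_rot: [0.0, 0.999, 0.054, 0.0]
wrist_force: [1.0, -0.5, 0.7]
width: 0.997
grasp_force: 0.0
```

Call:
step_arm([
  [0, 0, 0, 10, 30, 0, 91],
  [0, 0, 0, 10, 30, 0, 91],
  [0, 0, 0, 0, 20, 0, 91],
  [0, 0, 0, 0, 0, 0, 91],
  [0, 0, 0, 0, 0, 0, 91],
])

```text
clock: 3.28
ee_pos: [0.5092, 0.2052, 0.3707]
tool_rot: [0.0, 0.998, 0.055, -0.0]
wrist_force: [0.4, -0.3, 0.4]
width: 0.999
grasp_force: 0.0
```

```bash
cat > look.py <<'E'
import sys; from h import *
tag=sys.argv[1]; s=bot.read_state(); print(np.round(s["ee_pos"],4),np.round(s["tool_rot"],3),np.round(s["joint_positions"],3),s["clock"])
K,R,t=cal("wrist"); print("cam",-R.T@t, "fwd",R[2])
p,d=vision.read_camera("wrist"); W=cloud("wrist",d); np.savez(tag,p=p,d=d,W=W); cv2.imwrite(f"pics/{tag}.png",p)
for q in ["scoop","stone0","trough"]:
    for r in nets.silhouettes(q,"wrist")[:7]:
        m=r["pixels"]&(d>0)
        if m.sum(): print(q,round(r["confidence"],2),np.round(r["bbox"]).astype(int),m.sum(),np.round(np.median(W[m],0),3),"zmax",round(np.percentile(W[m][:,2],97),3))
E
python3 look.py w1
```

```text
[0.5092 0.2052 0.3707] [ 0.     0.998  0.055 -0.   ] [ 0.274  0.277  1.31  -0.     1.555  1.735] 3.2833
cam [0.59231945 0.21319859 0.52348986] fwd [-0.29220353 -0.0333248  -0.95577537]
scoop 0.63 [291 173  41  70] 1793 [0.473 0.185 0.002] zmax 0.082
stone0 0.58 [253 115  10  14] 120 [0.578 0.254 0.016] zmax 0.02
stone0 0.54 [237 128  10  11] 112 [0.558 0.276 0.016] zmax 0.019
stone0 0.48 [222 143  12  13] 94 [0.535 0.295 0.016] zmax 0.019
stone0 0.44 [243 146   9  10] 72 [0.53  0.26  0.017] zmax 0.02
trough 0.8 [239 103  83 161] 7806 [0.597 0.275 0.004] zmax 0.041
trough 0.66 [223 142  11  14] 116 [0.535 0.295 0.016] zmax 0.019
```

View pics/w1.png

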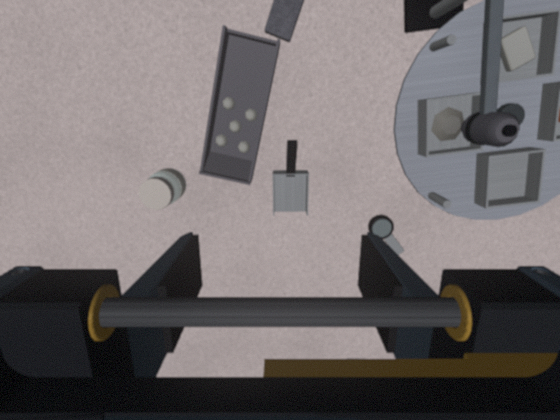

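The wrist view shows the scoop at (291,190) with its handle up at (291,155), the trough at (238,105) with five chips, and the stage at right with the empty pan at (508,178). Next I fit the poses.

```bash
cat > fit.py <<'E'
from h import *
D=np.load("w1.npz"); W=D["W"]; d=D["d"]; ok=d>0; x,y,z=W[...,0],W[...,1],W[...,2]
def rect(P):
    r=cv2.minAreaRect((P[:,:2]*1000).astype(np.float32)); return [np.round(v,1) for v in r]
v,u=np.mgrid[:420,:560]
print("desk",np.median(z[200:240,200:280]))
sc=ok&(u>266)&(u<315)&(v>135)&(v<218)
m=sc&(z>.012)&(z<.038); print("scoop walls",rect(W[m]),m.sum())
m2=sc&(z>.045); H=W[m2]; print("handle",len(H),H.mean(0),H.min(0),H.max(0))
m3=sc&(z>.02)&(z<.04); 
for lo,hi in[(.026,.036)]:
    P=W[sc&(z>lo)&(z<hi)]; print("rim",rect(P),len(P))
line=cv2.fitLine(H[:,:2].astype(np.float32),cv2.DIST_L1,0,.01,.01).ravel(); print("handle dir",line)
tr=ok&(u>195)&(u<285)&(v>22)&(v<190)&~((v<42)&(u>262))
P=W[tr&(z>.028)&(z<.05)]; P=P[(P[:,0]>.47)]; print("trough rim",rect(P),len(P), "zmed",np.median(P[:,2]))
F=W[tr&(z<.01)&(z>.0)]; print("floor",np.median(F[:,2]))
st=ok&(u>380)&(v<230)
m=(st&(z>.085)&(z<.1)).astype(np.uint8); k=cv2.connectedComponentsWithStats(m)
for i in range(1,k[0]):
    if k[2][i,4]>8: print("peg",k[2][i,4],np.round(k[3][i]),np.round(W[k[1]==i].mean(0),3))
# empty pan rim
P=W[ok&(u>470)&(u<545)&(v>145)&(v<212)&(z>.068)&(z<.084)]; print("pan rim",rect(P),len(P))
P=W[ok&(z>.165)&(z<.2)&(u>460)]; print("tube",P.mean(0),np.ptp(P,axis=0))
E
python3 fit.py
```

```text
desk -0.0007592934064288041
scoop walls [array([469.1, 181.8]), array([76.1, 56.1]), np.float64(6.2)] 284
handle 277 [0.53418493 0.18946511 0.06986809] [0.5108701  0.18041716 0.0451496 ] [0.55386997 0.19736044 0.08585809]
rim [array([468.2, 181.7]), array([74.1, 56.2]), np.float64(5.9)] 187
handle dir [0.99621665 0.08690435 0.5330323  0.18935782]
trough rim [array([579.6, 248.2]), array([125.7, 205.7]), np.float64(83.4)] 1483 zmed 0.038843674702040254
floor 0.0030375114578328226
peg 14 [463.   0.] [0.734 0.013 0.089]
peg 125 [449.  40.] [0.691 0.02  0.093]
peg 83 [445. 203.] [ 0.493 -0.027  0.093]
pan rim [array([ 537.3, -111.5]), array([ 91.7, 101.3]), np.float64(13.7)] 1008
tube [ 0.5960157  -0.01675633  0.17700062] [0.03519428 0.03358179 0.02252957]
```

Call:
step_arm([
  [-0.006, 0.061, -0.001, 8, -1, -23, 40],
  [-0.006, 0.061, -0.001, 8, -1, -23, 40],
  [-0.006, 0.061, -0.001, 8, -1, -23, 40],
  [-0.006, 0.061, -0.001, 8, -1, -23, 40],
  [-0.006, 0.061, -0.001, 8, -1, -23, 40],
  [-0.006, 0.061, -0.001, 8, -1, -23, 40],
  [-0.006, 0.061, -0.001, 8, -1, -23, 40],
  [-0.006, 0.061, -0.001, 8, -1, -23, 40],
  [-0.006, 0.061, -0.001, 8, -2, -23, 40],
  [-0.006, 0.061, -0.001, 7, -2, -25, 40],
  [0, 0, 0, 0, 0, 0, 40],
])

```text
clock: 4.4
ee_pos: [0.5874, 0.1902, 0.1317]
tool_rot: [0.014, 0.95, 0.045, -0.308]
wrist_force: [0.5, 0.8, -0.5]
width: 0.442
grasp_force: 0.0
```

```bash
sed -i 's/tr=ok.*/tr=ok\&(u>195)\&(u<285)\&(v>22)\&(v<190)\&~((v<42)\&(u>262))\&~((v>130)\&(u>264))/' fit.py; cat >> fit.py <<'E'
T=P=W[tr&(z>.028)&(z<.05)]
r=rect(T); c=np.array(r[0])/1000; print(r)
f=(180-10.4)*np.pi/180
for q in ["far","near"]: pass
h=np.array([np.cos(f),np.sin(f)]); n=np.array([-h[1],h[0]])
a=(T[:,:2]-c)@h; b=(T[:,:2]-c)@n
for s,nm in((b>25,"+n"),(b<-25,"-n")):
    k=s&(abs(a)<80); pf=np.polyfit(a[k],b[k],1); print(nm,k.sum(),pf) if k.sum() else 0
b2=b*1000;a2=a*1000
for s in(1,-1):
    k=(b2*s>25)&(abs(a2)<85); pf=np.polyfit(a2[k],b2[k],1); print(s,k.sum(),np.round(pf,3))
print("a range",np.percentile(a2,[.5,2,98,99.5]))
for st in [(.578,.254),(.558,.276),(.535,.295),(.530,.260)]: print("stone",np.round(((np.array(st)-c)@h*1000,(np.array(st)-c)@n*1000)))
s=bot.read_state(); print(np.round(s["ee_pos"],4),np.round(s["tool_rot"],3),np.round(s["joint_positions"],3))
E
python3 fit.py|tail -14
```

```text
desk -0.0007592934064288041
scoop walls [array([469.1, 181.8]), array([76.1, 56.1]), np.float64(6.2)] 284
handle 277 [0.53418493 0.18946511 0.06986809] [0.5108701  0.18041716 0.0451496 ] [0.55386997 0.19736044 0.08585809]
rim [array([468.2, 181.7]), array([74.1, 56.2]), np.float64(5.9)] 187
handle dir [0.99621665 0.08690435 0.5330323  0.18935782]
trough rim [array([583. , 271.7]), array([ 78.3, 204.3]), np.float64(83.4)] 1447 zmed 0.03890491555382977
floor 0.0031213504851193
peg 14 [463.   0.] [0.734 0.013 0.089]
peg 125 [449.  40.] [0.691 0.02  0.093]
peg 83 [445. 203.] [ 0.493 -0.027  0.093]
pan rim [array([ 537.3, -111.5]), array([ 91.7, 101.3]), np.float64(13.7)] 1008
tube [ 0.5960157  -0.01675633  0.17700062] [0.03519428 0.03358179 0.02252957]
[array([583. , 271.7]), array([ 78.3, 204.3]), np.float64(83.4)]Traceback (most recent call last):
  File "fit.py", line 31, in <module>
    k=s&(abs(a)<80); pf=np.polyfit(a[k],b[k],1); print(nm,k.sum(),pf) if k.sum() else 0
                        ~~~~~~~~~~^^^^^^^^^^^^^
    raise TypeError("expected non-empty vector for x")
TypeError: expected non-empty vector for x
```

```bash
sed -i '/^for s,nm/,/^    k=s&(abs(a)<80)/d' fit.py; python3 fit.py|tail -9; python3 - <<'E'
from h import *
z=np.load("top.npz"); W=cloud("top",z["d"]); x,y,zz=W[...,0],W[...,1],W[...,2]
v,u=np.mgrid[:420,:560]
k=(u>125)&(u<182)&(v>105)&(v<205)&~((u>170)&(v<118))&~((u>174)&(v>150))&(zz>.028)&(zz<.05)
print(k.sum(),cv2.minAreaRect((W[k][:,:2]*1000).astype(np.float32)))
E
```

```text
[array([583. , 271.7]), array([ 78.3, 204.3]), np.float64(83.4)]
1 383 [ 0.066 37.305]
-1 547 [  0.066 -36.383]
a range [-99.05139482 -95.70989037 101.51319819 103.15328953]
stone [ 2. 18.]
stone [25.  0.]
stone [ 51. -14.]
stone [50. 21.]
[0.5874 0.1902 0.1317] [ 0.014  0.95   0.045 -0.308] [0.186 0.91  0.94  0.059 1.915 1.664]
579 ((580.7948608398438, 274.6050720214844), (80.71937561035156, 203.52943420410156), 83.33880615234375)
```

Call:
step_arm([
  [0, 0, 0, -8, 0, -9, 40],
  [0, 0, 0, -8, 0, -9, 40],
  [0, 0, 0, -7, 0, -9, 40],
  [0, 0, 0, -7, 0, -9, 40],
  [0, 0, 0, -7, 0, -9, 40],
  [0, 0, 0, -7, 0, -9, 40],
  [0, 0, 0, 0, 0, 0, 40],
])

```text
clock: 4.98
ee_pos: [0.543, 0.1918, 0.0851]
tool_rot: [0.013, 0.952, 0.046, -0.302]
wrist_force: [-0.6, 0.2, 0.2]
width: 0.439
grasp_force: 0.0
```

```bash
cat > st.py <<'E'
from h import *
from scipy.spatial.transform import Rotation as Ro
s=bot.read_state(); q=s["tool_rot"]; M=Ro.from_quat(np.r_[q[1:],q[0]]).as_matrix()
print(np.round(s["ee_pos"],4),"x",np.round(M[:,0],3),"y",np.round(M[:,1],3),"z",np.round(M[:,2],3),np.round(s["joint_positions"],2),np.round(s["wrist_force"],1),round(s["clock"],2),round(s["width"]*91.2,1),round(s["grasp_force"],1))
E
python3 st.py
```

```text
[0.543  0.1918 0.0851] x [ 0.814  0.08  -0.576] y [ 0.096 -0.995 -0.003] z [-0.573 -0.053 -0.818] [0.2  0.89 1.12 0.06 1.74 1.66] [-0.6  0.2  0.2] 4.98 40.1 0.0
```

Call:
step_arm([
  [0, 0, 0, -4, -1, -9, 40],
  [0, 0, 0, -4, -1, -9, 40],
  [0, 0, 0, -4, -2, -9, 40],
  [0, 0, 0, 0, 0, 0, 40],
  [0, 0, 0, 0, 0, 0, 10],
  [0, 0, 0, 0, 0, 0, 10],
  [0, 0, 0, 0, 0, 0, 10],
  [0, 0, 0, 0, 0, 0, 10],
  [0, 0, 0, 0, 0, 0, 10],
  [0, 0, 0, 0, 0, 0, 10],
], grip_force=40)

```text
clock: 5.82
ee_pos: [0.5326, 0.1885, 0.0582]
tool_rot: [0.013, 0.952, 0.046, -0.301]
wrist_force: [1.2, 0.2, 3.4]
width: 0.148
grasp_force: 40.0
```

```bash
python3 st.py; python3 look.py w2
```

```text
[0.5326 0.1885 0.0582] x [ 0.814  0.081 -0.575] y [ 0.097 -0.995 -0.003] z [-0.572 -0.053 -0.818] [0.2  0.91 1.16 0.06 1.68 1.66] [1.2 0.2 3.4] 5.82 13.5 40.0
[0.5326 0.1885 0.0582] [ 0.013  0.952  0.046 -0.301] [0.198 0.912 1.164 0.061 1.675 1.659] 5.8167
cam [0.68869849 0.20221602 0.13504013] fwd [-0.78607056 -0.0753081  -0.6135322 ]
scoop 0.69 [279 258  86  79] 3101 [0.506 0.187 0.025] zmax 0.077
stone0 0.95 [116 165  41  35] 960 [0.562 0.275 0.015] zmax 0.018
stone0 0.87 [156 202  32  25] 610 [0.534 0.26  0.015] zmax 0.018
stone0 0.85 [150 140  40  33] 1100 [0.582 0.254 0.015] zmax 0.018
stone0 0.71 [ 64 112  50  40] 1469 [0.594 0.287 0.015] zmax 0.019
stone0 0.59 [ 92 193  37  27] 790 [0.539 0.295 0.014] zmax 0.018
trough 0.73 [445 286  48  24] 1116 [0.432 0.029 0.01 ] zmax 0.012
trough 0.59 [101 143 199 287] 46988 [0.586 0.28  0.004] zmax 0.04
```

View pics/w2.png

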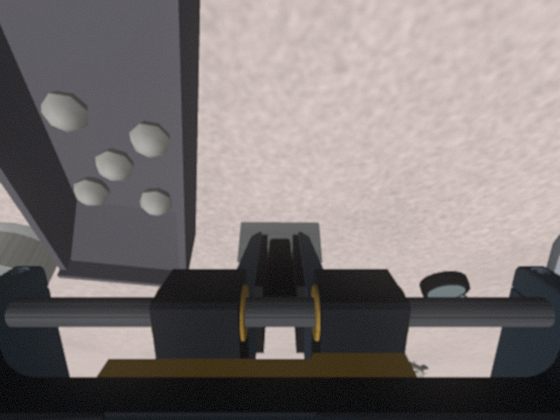

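The grasp holds at 13.5 mm on the handle. The picture shows all five chips at (65,112), (150,140), (113,165), (91,192) and (155,202), with the ramp at (125,235). I'll refine the trough from this close view while lifting.

```bash
python3 - <<'E'
from h import *
D=np.load("w2.npz"); W=D["W"]; z=W[...,2]; v,u=np.mgrid[:420,:560]; ok=(D["d"]>0)&(u<205)&(v<285)
T=W[ok&(z>.034)&(z<.05)]; C=np.array([.583,.2715]); f=np.radians(173.4); h=np.array([np.cos(f),np.sin(f)]); n=np.array([-h[1],h[0]])
a=(T[:,:2]-C)@h*1e3; b=(T[:,:2]-C)@n*1e3
k=(abs(a)<140)&(abs(b)<60); a,b=a[k],b[k]; print(k.sum(),np.median(T[k][:,2]))
for s in(1,-1):
    for lo,hi in((-80,0),(0,70)):
        q=(b*s>25)&(a>lo)&(a<hi); print(s,lo,q.sum(),np.round(np.percentile(b[q],[5,50,95]),1) if q.any() else'')
print("a max",np.percentile(a,[99,99.8]), "endwall", np.round(np.percentile(a[(abs(b)<25)],[2,50,98]),1) if (abs(b)<25).any() else '')
F=W[ok&(z<.012)&(z>-.002)]; a=(F[:,:2]-C)@h*1e3; b=(F[:,:2]-C)@n*1e3; k=(abs(b)<30)&(abs(a)<70); print("floor z",np.median(F[k][:,2])) 
S=W[ok&(z>.015)&(z<.035)]; a=(S[:,:2]-C)@h*1e3; b=(S[:,:2]-C)@n*1e3; k=(abs(b)<25)&(a>70)&(a<110); print("ramp a-z",np.polyfit(a[k],S[k][:,2]*1e3,1),k.sum())
for st in [(.594,.287),(.582,.254),(.562,.275),(.539,.295),(.534,.260)]: print("stone",np.round(((np.array(st)-C)@h*1e3,(np.array(st)-C)@n*1e3)))
E
```

```text
7050 0.03886679210078477
1 -80 2828 [33.8 36.1 37.7]
1 0 769 [33.9 36.1 37.7]
-1 -80 2 [-35.6 -35.6 -35.5]
-1 0 1455 [-39.8 -36.6 -35.8]
a max [101.24417742 102.69677231] endwall [ 97.1  98.6 102. ]
floor z 0.003120739413353428
ramp a-z [  1.11802056 -77.70439377] 3076
stone [ -9. -17.]
stone [-1. 17.]
stone [21. -1.]
stone [ 46. -18.]
stone [47. 17.]
```

Call:
step_arm([
  [0, 0, 0, 0, 0, 8, 10],
  [0, 0, 0, 0, 0, 20, 10],
  [0, 0, 0, 0, 0, 25, 10],
  [0, 0, 0, 0, 0, 25, 10],
  [0, 0, 0, 0, 0, 22, 10],
  [0, 0, 0, 0, 0, 0, 10],
])

```text
clock: 6.52
ee_pos: [0.5337, 0.1887, 0.1622]
tool_rot: [0.013, 0.953, 0.047, -0.299]
wrist_force: [-1.2, -0.6, -0.7]
width: 0.155
grasp_force: 40.0
```

Call:
step_arm([
  [0, 0, -0.035, 16, 7, 5, 10],
  [0, 0, -0.035, 16, 7, 5, 10],
  [0, 0, -0.035, 16, 7, 5, 10],
  [0, 0, -0.035, 16, 7, 5, 10],
  [0, 0, -0.035, 16, 7, 5, 10],
  [0, 0, -0.036, 16, 7, 5, 10],
  [-0.0075, -0.065, 0, 16, 7, 2, 10],
  [-0.0075, -0.065, 0, 16, 7, 2, 10],
  [-0.0075, -0.065, 0, 16, 7, 2, 10],
  [-0.0075, -0.065, 0, 14, 7, 2, 10],
  [0, 0, 0, 0, 0, 0, 10],
  [0, 0, 0, 0, 0, 0, 10],
])

```text
clock: 7.52
ee_pos: [0.6895, 0.2586, 0.1961]
tool_rot: [-0.011, 0.983, -0.055, -0.175]
wrist_force: [-0.4, -1.1, -1.5]
width: 0.152
grasp_force: 40.0
```

```bash
python3 st.py; python3 look.py w3
```

```text
[0.6895 0.2586 0.1961] x [ 0.932 -0.105 -0.346] y [-0.113 -0.994 -0.002] z [-0.343  0.041 -0.938] [0.22 0.87 0.72 0.12 1.88 1.92] [-0.4 -1.1 -1.5] 7.52 13.8 40.0
[0.6895 0.2586 0.1961] [-0.011  0.983 -0.055 -0.175] [0.224 0.875 0.723 0.122 1.876 1.925] 7.5167
cam [0.82023446 0.24230601 0.31060727] fwd [-0.60198199  0.06923698 -0.79550231]
scoop 0.73 [280 260  83  77] 3007 [0.674 0.257 0.154] zmax 0.219
stone0 0.6 [262 212  16  15] 174 [0.594 0.289 0.015] zmax 0.018
stone0 0.53 [293 217  16  11] 160 [0.582 0.254 0.014] zmax 0.13
```

View pics/w3.png

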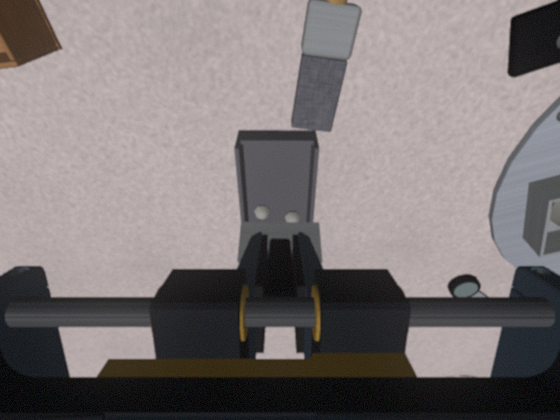

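The trough is centred under the scoop at column 278 and the headings agree, so I descend.

Call:
step_arm([
  [0, 0, 0, 0, 0, -12, 10],
  [0, 0, 0, 0, 0, -18, 10],
  [0, 0, 0, 0, 0, -20, 10],
  [0, 0, 0, 0, 0, -20, 10],
  [0, 0, 0, 0, 0, -18, 10],
  [0, 0, 0, 0, 0, -8, 10],
  [0, 0, 0, 0, 0, -4, 10],
  [0, 0, 0, 0, 0, 0, 10],
  [0, 0, 0, 0, 0, 0, 10],
])

```text
clock: 8.47
ee_pos: [0.6907, 0.2584, 0.0965]
tool_rot: [-0.011, 0.983, -0.056, -0.174]
wrist_force: [-0.6, 0.1, -1.4]
width: 0.154
grasp_force: 40.0
```

```bash
python3 st.py
```

```text
[0.6907 0.2584 0.0965] x [ 0.933 -0.106 -0.343] y [-0.114 -0.994 -0.003] z [-0.341  0.042 -0.939] [0.22 0.95 0.82 0.12 1.7  1.9 ] [-0.6  0.1 -1.4] 8.47 14.0 40.0
```

Call:
step_arm([
  [0, 0, 0, 0, 0, -3, 10],
  [0, 0, 0, 0, 0, -3, 10],
  [0, 0, 0, 0, 0, -2, 10],
  [0, 0, 0, 0, 0, -1, 10],
  [0, 0, 0, 0, 0, 0, 10],
])

```text
clock: 8.88
ee_pos: [0.6904, 0.2584, 0.087]
tool_rot: [-0.011, 0.983, -0.056, -0.174]
wrist_force: [-0.2, -0.2, -0.1]
width: 0.151
grasp_force: 40.0
```

```bash
python3 st.py
```

```text
[0.6904 0.2584 0.087 ] x [ 0.933 -0.106 -0.344] y [-0.113 -0.994 -0.002] z [-0.341  0.041 -0.939] [0.22 0.96 0.83 0.12 1.69 1.9 ] [-0.2 -0.2 -0.1] 8.88 13.7 40.0
```

Call:
step_arm([
  [0.0018, 0.016, 0, -3.5, 0.4, -1.4, 10],
  [0.0018, 0.016, 0, -3.5, 0.4, -1.4, 10],
  [0.0018, 0.016, 0, -3.5, 0.4, -1.4, 10],
  [0.0018, 0.016, 0, -3.5, 0.4, -1.4, 10],
  [0.0018, 0.016, 0, -3.5, 0.4, -1.4, 10],
  [0.0018, 0.016, 0, -3.5, 0.4, -1.4, 10],
  [0.0018, 0.016, 0, -3.5, 0.4, -1.4, 10],
  [0.0018, 0.016, 0, -3.5, 0.4, -1.4, 10],
  [0.0018, 0.016, 0, -3.5, 0.4, -1.4, 10],
  [0.0018, 0.016, 0, -3.5, 0.4, -1.4, 10],
  [0.0018, 0.016, 0, -3.5, 0.4, -1.4, 10],
  [0.0018, 0.016, 0, -3.5, 0.4, -1.4, 10],
  [0, 0, 0, 0, 0, 0, 10],
])

```text
clock: 9.97
ee_pos: [0.6476, 0.2631, 0.0694]
tool_rot: [-0.016, 0.961, -0.055, -0.27]
wrist_force: [-0.0, -0.1, -1.0]
width: 0.15
grasp_force: 40.0
```

```bash
cat >> st.py <<'E'
C=np.array([.583,.2715]); f=np.radians(173.4); h=np.array([np.cos(f),np.sin(f)]); n=np.array([-h[1],h[0]])
e=s["ee_pos"]; tz=M[:,2]; phi=np.radians(34.9)-np.arctan2(tz[:2]@h,-tz[2]); D=e[:2]-C
print("phi",np.degrees(phi),"nose a,z",1e3*(D@h)+101*np.cos(phi)-58.2*np.sin(phi),1e3*e[2]-101*np.sin(phi)-58.2*np.cos(phi),"lat",1e3*D@n,"F.h",s["wrist_force"][:2]@h)
E
python3 st.py
```

```text
[0.6476 0.2631 0.0694] x [ 0.849 -0.096 -0.52 ] y [-0.114 -0.993 -0.002] z [-0.517  0.061 -0.854] [0.22 1.03 0.79 0.18 1.84 1.9 ] [-0.  -0.1 -1. ] 9.97 13.6 40.0
phi 3.545873903043326 nose a,z 32.05997622509521 5.0199337597998195 lat 0.9326187511802599 F.h 0.03400158568418457
```

Call:
step_arm([
  [0, 0, 0, -3.4, 0.4, 0, 10],
  [0, 0, 0, -3.4, 0.4, 0, 10],
  [0, 0, 0, -3.4, 0.4, 0, 10],
  [0, 0, 0, -3.4, 0.4, 0, 10],
  [0, 0, 0, -3.4, 0.4, 0, 10],
  [0, 0, 0, -3.4, 0.4, 0, 10],
  [0, 0, 0, -3.4, 0.4, 0, 10],
  [0, 0, 0, -3.4, 0.4, 0, 10],
  [0, 0, 0, -3.4, 0.4, 0, 10],
  [0, 0, 0, -3.4, 0.4, 0, 10],
  [0, 0, 0, 0, 0, 0, 10],
])

```text
clock: 10.88
ee_pos: [0.6169, 0.267, 0.0712]
tool_rot: [-0.017, 0.963, -0.055, -0.265]
wrist_force: [15.1, -2.8, 4.0]
width: 0.151
grasp_force: 40.0
```

```bash
python3 st.py; python3 - <<'E'
from h import *
p,d=vision.read_camera("top"); cv2.imwrite("pics/t4.png",cv2.resize(p[90:225,110:220],None,fx=4,fy=4,interpolation=2))
for r in nets.spot_in("stone0","top"): print(r)
E
```

```text
[0.6169 0.267  0.0712] x [ 0.854 -0.097 -0.512] y [-0.115 -0.993 -0.003] z [-0.508  0.062 -0.859] [0.23 0.98 0.91 0.18 1.76 1.9 ] [15.1 -2.8  4. ] 10.88 13.8 40.0
phi 4.122656883634167 nose a,z 62.330995484944786 5.895783595653441 lat 0.5444571566291048 F.h -15.367752615972876
{'bbox': [153.6, 185.6, 4.1, 7.7], 'confidence': 0.54}
```

View pics/t4.png

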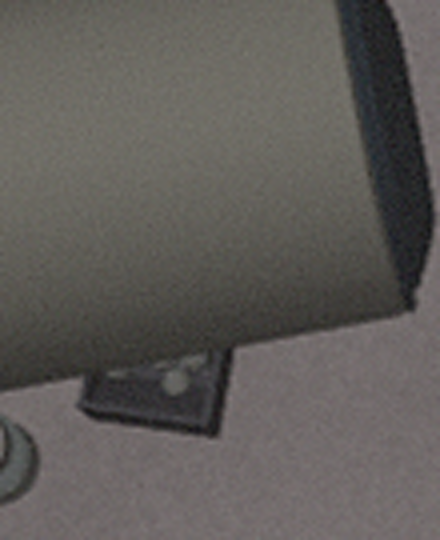

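A chip is at (175,380), on or near the ramp, and others are beside it at (190,358). The rest is hidden by the arm. I continue gently with a small sideways wiggle.

Call:
step_arm([
  [0, 0, 0, -1, 2.1, 0, 10],
  [0, 0, 0, -1, -2, 0, 10],
  [0, 0, 0, -1, -2, 0, 10],
  [0, 0, 0, -1, 2.1, 0, 10],
  [0, 0, 0, -1, 2.1, 0, 10],
  [0, 0, 0, -1, -2, 0, 10],
  [0, 0, 0, 0, 0, 0, 10],
])

```text
clock: 11.57
ee_pos: [0.6143, 0.2669, 0.0724]
tool_rot: [-0.018, 0.963, -0.056, -0.261]
wrist_force: [31.2, -5.5, 14.6]
width: 0.148
grasp_force: 40.0
```

```bash
python3 st.py
```

```text
[0.6143 0.2669 0.0724] x [ 0.857 -0.098 -0.506] y [-0.116 -0.993 -0.005] z [-0.502  0.063 -0.863] [0.23 0.97 0.93 0.18 1.75 1.9 ] [31.2 -5.5 14.6] 11.57 13.5 40.0
phi 4.518461671500098 nose a,z 64.4753590167863 6.454566520787928 lat 0.98045280658804 F.h -31.618103760129312
```

Call:
step_arm([
  [0.0027, 0.023, 0, 1.3, -0.2, -1.4, 10],
  [0.0027, 0.023, 0, 1.3, -0.2, -1.4, 10],
  [0.0027, 0.023, 0, 1.3, -0.1, -1.4, 10],
  [0, 0, 0, 0, 0, 0, 10],
])

```text
clock: 11.9
ee_pos: [0.6171, 0.2661, 0.0668]
tool_rot: [-0.019, 0.953, -0.055, -0.297]
wrist_force: [27.1, -5.3, 12.5]
width: 0.153
grasp_force: 40.0
```

```bash
python3 st.py; python3 - <<'E'
from h import *
p,d=vision.read_camera("wrist"); cv2.imwrite("pics/w5.png",p)
for r in nets.spot_in("stone0","wrist"): print(r)
E
```

```text
[0.6171 0.2661 0.0668] x [ 0.817 -0.094 -0.569] y [-0.117 -0.993 -0.004] z [-0.564  0.07  -0.823] [0.22 1.02 0.85 0.2  1.84 1.9 ] [27.1 -5.3 12.5] 11.9 13.9 40.0
phi 0.2527074317658716 nose a,z 66.23161608178438 8.11517334414581 lat 1.4555642801817616 F.h -27.580793316364105
```

View pics/w5.png

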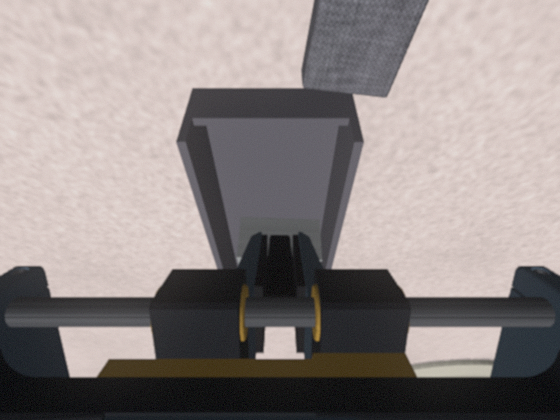

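The picture shows the trough floor empty behind the scoop, so all the chips are ahead of its back wall. Next I pitch the nose up along the ramp.

Call:
step_arm([
  [0.004, 0.035, 0, 0, 0, -1, 10],
  [0.004, 0.035, 0, 0, 0, -1, 10],
  [0.004, 0.035, 0, 0, 0, -1, 10],
  [0.004, 0.035, 0, 0, 0, -1, 10],
  [0.004, 0.035, 0, 0, 0, -1, 10],
  [0.004, 0.035, 0, 0, 0, -1, 10],
  [0, 0, 0, 0, 0, 0, 10],
])

```text
clock: 12.58
ee_pos: [0.6122, 0.2665, 0.0585]
tool_rot: [-0.024, 0.914, -0.053, -0.402]
wrist_force: [0.9, -0.2, -2.2]
width: 0.151
grasp_force: 40.0
```

```bash
python3 st.py
```

```text
[0.6122 0.2665 0.0585] x [ 0.672 -0.077 -0.737] y [-0.115 -0.993 -0.002] z [-0.732  0.086 -0.676] [0.2  1.16 0.67 0.27 2.1  1.93] [ 0.9 -0.2 -2.2] 12.58 13.7 40.0
phi -12.553420466609127 nose a,z 81.64198453517864 23.666871508526242 lat 1.587702273854069 F.h -0.9212576583404102
```

Call:
step_arm([
  [0.004, 0.035, 0, 0.4, 0, 1, 10],
  [0.004, 0.035, 0, 0.4, 0, 2, 10],
  [0.004, 0.035, 0, 0.4, 0, 3, 10],
  [0.004, 0.035, 0, 0.4, 0, 3, 10],
  [0.004, 0.035, 0, 0.4, 0, 4, 10],
  [0.004, 0.035, 0, 0.4, 0, 5, 10],
  [0, 0, 0, 0, 0, 8, 10],
  [0, 0, 0, 0, 0, 10, 10],
  [0, 0, 0, 0, 0, 15, 10],
  [0, 0, 0, 0, 0, 15, 10],
  [0, 0, 0, 0, 0, 15, 10],
  [0, 0, 0, 0, 0, 15, 10],
  [0, 0, 0, 0, 0, 12, 10],
  [0, 0, 0, 0, 0, 8, 10],
  [0, 0, 0, 0, 0, 0, 10],
  [0, 0, 0, 0, 0, 0, 10],
])

```text
clock: 13.92
ee_pos: [0.6147, 0.267, 0.176]
tool_rot: [-0.029, 0.867, -0.05, -0.494]
wrist_force: [0.3, 0.4, -1.0]
width: 0.148
grasp_force: 40.0
```

```bash
python3 st.py; python3 - <<'E'
from h import *
for n in ["top","scene","wrist"]:
    p,d=vision.read_camera(n); W=cloud(n,d); cv2.imwrite(f"pics/{n}6.png",p)
    for r in nets.silhouettes("stone0",n):
        m=r["pixels"]&(d>0); print(n,round(r["confidence"],2),np.round(r["bbox"]),m.sum(),np.round(np.median(W[m],0),3) if m.any() else '')
    if n!="wrist": print(n,"O px",proj(n,[.53,.275,.13]),"trough",proj(n,[.51,.28,.01]))
E
```

```text
[0.6147 0.267  0.176 ] x [ 0.506 -0.057 -0.86 ] y [-0.115 -0.993 -0.002] z [-0.855  0.1   -0.51 ] [0.19 1.18 0.44 0.44 2.49 2.08] [ 0.3  0.4 -1. ] 13.92 13.5 40.0
phi -24.468676662994273 nose a,z 84.0598831758644 164.8947370440788 lat 0.8204743749115755 F.h -0.20965663222392716
top 0.59 [140. 167.  32.  18.] 473 [0.516 0.277 0.158]
top O px [143.57479012 164.94147408] trough [151.27508859 184.60283819]
scene O px [350.69986139 258.74303778] trough [352.39349007 289.45596131]
wrist 0.62 [305.  48.  25.  26.] 467 [0.588 0.251 0.016]
```

```bash
python3 - <<'E'
import cv2,numpy as np
a=cv2.imread("pics/top6.png")[125:215,95:195];b=cv2.imread("pics/scene6.png")[220:340,290:410]
cv2.imwrite("pics/c6.png",np.hstack([cv2.resize(a,(400,400),interpolation=2),cv2.resize(b,(400,400),interpolation=2)]))
E
```

```text
(no output)
```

View pics/c6.png

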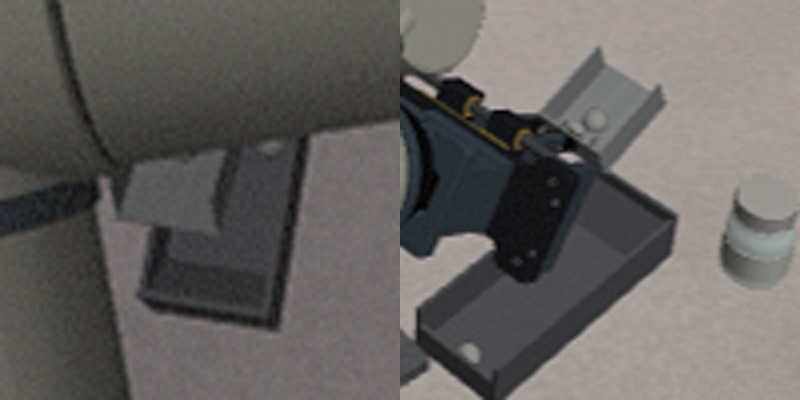

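The scene half shows at least two chips in the raised scoop at (595,118) and (575,128), and one left in the trough at (465,350). In the top half the ramp end is empty, with a chip at (270,148). Nothing lies outside the trough, so I carry on to the stage.

Call:
step_arm([
  [0, 0, 0.02, -1, -3, 2, 10],
  [0, 0, 0.05, -3, -7, 4, 10],
  [0, 0, 0.09, -6, -14, 5, 10],
  [0, 0, 0.09, -6, -14, 5, 10],
  [0, 0, 0.09, -6, -14, 5, 10],
  [0, 0, 0.09, -6, -14, 5, 10],
  [0, 0, 0.09, -6, -14, 5, 10],
  [0, 0, 0.09, -6, -14, 5, 10],
  [0, 0, 0.09, -6, -14, 5, 10],
  [0, 0, 0.09, -6, -14, 3, 10],
  [0, 0, 0.09, -6, -14, 0, 10],
  [0, 0, 0.06, -3, -7, 0, 10],
  [0, 0, 0.03, -1, -4, 0, 10],
  [0, 0, 0, 0, 0, 0, 10],
])

```text
clock: 15.38
ee_pos: [0.5521, 0.1203, 0.2205]
tool_rot: [0.205, 0.79, 0.361, -0.451]
wrist_force: [-0.6, 0.0, -1.0]
width: 0.153
grasp_force: 40.0
```

```bash
python3 st.py
```

```text
[0.5521 0.1203 0.2205] x [ 0.332  0.386 -0.861] y [ 0.756 -0.655 -0.002] z [-0.564 -0.65  -0.509] [ 0.35  0.93  0.93 -0.53  2.19  0.97] [-0.6  0.  -1. ] 15.38 13.9 40.0
phi -8.78840341385956 nose a,z 121.9805689082348 178.4615942561492 lat 153.78643678722594 F.h 0.6394343867091863
```

Call:
step_arm([
  [0, 0, 0.03, -1, -4, 0, 10],
  [0, 0, 0.06, -3, -7, 0, 10],
  [0, 0, 0.09, -5, -12, 0, 10],
  [0, 0, 0.09, -5, -12, 0, 10],
  [0, 0, 0.09, -5, -12, 0, 10],
  [0, 0, 0.09, -5, -12, 0, 10],
  [0, 0, 0.09, -5, -12, 0, 10],
  [0, 0, 0.09, -5, -12, 0, 10],
  [0, 0, 0.09, -5, -12, 0, 10],
  [0, 0, 0.09, -4, -10, 0, 10],
  [0, 0, 0.08, -3, -7, 0, 10],
  [0, 0, 0.04, -2, -4, 0, 10],
  [0, 0, 0.02, 0, 0, 0, 10],
  [0, 0, 0, 0, 0, 0, 10],
  [0, 0, 0, 0, 0, 0, 10],
])

```text
clock: 16.63
ee_pos: [0.5053, 0.0042, 0.2199]
tool_rot: [0.388, 0.539, 0.681, -0.308]
wrist_force: [-0.4, 0.2, -1.0]
width: 0.151
grasp_force: 40.0
```

```bash
sed -i 's/^C=.*/C=np.array([.5344,-.122]); f=np.radians(283.6); h=np.array([np.cos(f),np.sin(f)]); n=np.array([-h[1],h[0]])/' st.py; python3 st.py; python3 - <<'E'
from h import *
p,d=vision.read_camera("wrist"); W=cloud("wrist",d); np.savez("w7",p=p,d=d,W=W); cv2.imwrite("pics/w7.png",p)
z=W[...,2]; ok=d>0
k=cv2.connectedComponentsWithStats((ok&(z>.084)&(z<.1)).astype(np.uint8))
for i in range(1,k[0]):
    if k[2][i,4]>15: P=W[k[1]==i]; print(k[2][i,4],np.round(k[3][i]),np.round(P.mean(0),3),np.round(np.ptp(P,axis=0),3))
for n in["wrist","scene"]:
    if n=="scene": p,d=vision.read_camera(n); W=cloud(n,d); cv2.imwrite("pics/s7.png",p)
    for r in nets.silhouettes("stone0",n):
        m=r["pixels"]&(d>0); print(n,round(r["confidence"],2),np.round(r["bbox"]),np.round(np.median(W[m],0),3) if m.any() else '')
E
```

```text
[0.5053 0.0042 0.2199] x [-0.118  0.495 -0.861] y [ 0.973  0.23  -0.001] z [ 0.198 -0.838 -0.509] [ 0.46  0.6   1.77 -1.04  1.34  0.8 ] [-0.4  0.2 -1. ] 16.63 13.8 40.0
phi -24.486146997679075 nose a,z -13.496589384145416 208.82018006725107 lat 1.4151933236738543 F.h -0.2816670395773207
348 [251.  86.] [ 0.492 -0.025  0.091] [0.012 0.011 0.012]
435 [545.  86.] [0.689 0.022 0.091] [0.012 0.011 0.012]
93 [265. 180.] [ 0.54  -0.224  0.091] [0.011 0.012 0.012]
38 [465. 181.] [ 0.777 -0.148  0.098] [0.013 0.015 0.005]
850 [ 84. 237.] [ 0.149 -0.828  0.092] [0.384 0.207 0.016]
113 [221. 258.] [ 0.558 -1.452  0.092] [0.159 0.017 0.016]
363 [479. 268.] [ 2.424 -1.891  0.092] [0.475 1.087 0.016]
22 [  5. 266.] [-0.8   -2.381  0.091] [0.056 0.027 0.013]
79 [178. 268.] [ 0.299 -2.382  0.089] [0.313 0.042 0.011]
wrist 0.23 [406. 191. 173.  88.] [ 0.752 -0.154  0.145]
scene 0.37 [324. 303.   5.   2.] [0.592 0.256 0.016]
```

Call:
step_arm([
  [0.066, 0.016, 0, -0.4, -2, -4, 10],
  [0.066, 0.016, 0, -0.4, -2, -4, 10],
  [0.066, 0.016, 0, 0, -2, -4, 10],
  [0.066, 0.016, 0, 0, -2, -4, 10],
  [0.066, 0.016, 0, 0, -2, -4, 10],
  [0.071, 0.017, 0, 1.2, -5, -1, 10],
  [0.071, 0.017, 0, 1.2, -5, -1, 10],
  [0.071, 0.017, 0, 1.2, -5, -1, 10],
  [0.071, 0.017, 0, 1.2, -5, -1, 10],
  [0.071, 0.017, 0, 1.2, -5, -1, 10],
  [0.071, 0.017, 0, 1.2, -5, 0, 10],
  [0, 0, 0, 0, 0, 0, 10],
])

```text
clock: 17.83
ee_pos: [0.5124, -0.038, 0.1957]
tool_rot: [0.1, 0.615, 0.778, -0.079]
wrist_force: [0.7, -0.9, -1.0]
width: 0.151
grasp_force: 40.0
```

```bash
sed -i 's/^C=np.array(......,-.122.)/C=np.array([.533,-.121])/' st.py; python3 st.py
```

```text
[ 0.5124 -0.038   0.1957] x [-0.224  0.941 -0.253] y [ 0.973  0.231 -0.001] z [ 0.058 -0.246 -0.968] [-0.03  0.37  1.72 -0.29  1.01 -0.11] [ 0.7 -0.9 -1. ] 17.83 13.8 40.0
phi 20.253650935538207 nose a,z -10.951724030866654 106.16547450339917 lat -0.5036844231600313 F.h 1.0759530617096984
```

Call:
step_arm([
  [0.051, 0.012, 0, 1.1, -4.6, 0, 10],
  [0.051, 0.012, 0, 1.1, -4.6, 0, 10],
  [0.051, 0.012, 0, 1.1, -4.6, 0, 10],
  [0.051, 0.012, 0, 1.1, -4.6, 0, 10],
  [0.051, 0.012, 0, 1.1, -4.6, 0, 10],
  [0.051, 0.012, 0, 1.3, -5.2, 1.5, 10],
  [0.051, 0.012, 0, 1.3, -5.2, 1.5, 10],
  [0.051, 0.012, 0, 1.3, -5.2, 1.5, 10],
  [0.051, 0.012, 0, 1.3, -5.2, 1.5, 10],
  [0.051, 0.012, 0, 1.3, -5.2, 1.5, 10],
  [0.051, 0.012, 0, 1.3, -5.2, 2, 10],
  [0, 0, 0, 0, 0, 0, 10],
  [0, 0, 0, 0, 0, 0, 10],
  [0, 0, 0, 0, 0, 0, 10],
  [0, 0, 0, 0, 0, 0, 10],
])

```text
clock: 19.08
ee_pos: [0.524, -0.0894, 0.2043]
tool_rot: [-0.124, 0.611, 0.776, 0.097]
wrist_force: [-0.3, 0.5, -1.8]
width: 0.149
grasp_force: 40.0
```

```bash
python3 st.py;cat > stones.py <<'E'
import sys; from h import *
for n in sys.argv[1:]:
    p,d=vision.read_camera(n); W=cloud(n,d); cv2.imwrite(f"pics/{n}_s.png",p)
    for r in nets.silhouettes("stone0",n):
        m=r["pixels"]&(d>0); print(n,round(r["confidence"],2),np.round(r["bbox"]),np.round(np.median(W[m],0),3) if m.any() else '')
E
python3 stones.py scene top
```

```text
[ 0.524  -0.0894  0.2043] x [-0.224  0.924  0.311] y [ 0.972  0.235 -0.001] z [-0.074  0.302 -0.95 ] [-0.44  0.48  1.51  0.25  1.36 -0.75] [-0.3  0.5 -1.8] 19.08 13.6 40.0
phi 53.01352810541103 nose a,z -18.591134666181908 88.59717760145888 lat -1.3265437085160308 F.h -0.6066555385446659
scene 0.45 [325. 304.   7.   4.] [0.591 0.257 0.013]
```

Call:
step_arm([
  [0.06, 0.014, 0, 1, -3, 2, 10],
  [0.06, 0.014, 0, 1, -3, 2, 10],
  [0, 0, 0, 0, 0, 0, 10],
  [0, 0, 0, 0, 0, 0, 10],
  [0, 0, 0, 0, 0, 15, 10],
  [0, 0, 0, 0, 0, 25, 10],
  [-0.08, -0.019, 0, -2, 8, 15, 10],
  [-0.08, -0.019, 0, -3, 12, 5, 10],
  [-0.08, -0.019, 0, -3, 12, 0, 10],
  [-0.08, -0.019, 0, -3, 12, 0, 10],
  [-0.08, -0.019, 0, -3, 12, 0, 10],
  [-0.08, -0.019, 0, -3, 12, 0, 10],
  [-0.08, -0.019, 0, -3, 12, 0, 10],
  [-0.08, -0.019, 0, -3, 12, 0, 10],
  [-0.08, -0.019, 0, -3, 12, 0, 10],
  [-0.08, -0.019, 0, -3, 12, 0, 10],
  [-0.08, -0.019, 0, -3, 10, 0, 10],
  [-0.08, -0.019, 0, -3, 10, 0, 10],
  [-0.03, -0.007, 0, 0, 4, 0, 10],
  [0, 0, 0, 0, 0, 0, 10],
])

```text
clock: 20.95
ee_pos: [0.4907, 0.0461, 0.268]
tool_rot: [0.224, 0.591, 0.754, -0.177]
wrist_force: [0.2, 0.0, -0.8]
width: 0.15
grasp_force: 40.0
```

```bash
python3 st.py; python3 stones.py scene top wrist; python3 - <<'E'
from h import *
p=cv2.imread("pics/scene_s.png")[195:285,150:270]; q=cv2.imread("pics/top_s.png")[130:230,180:380];w=cv2.imread("pics/wrist_s.png")
cv2.imwrite("pics/c8.png",np.vstack([np.hstack([cv2.resize(p,(400,300),interpolation=2),cv2.resize(q,(400,300),interpolation=2)]),np.hstack([cv2.resize(w,(400,300)),np.zeros((300,400,3),np.uint8)])]))
E
```

```text
[0.4907 0.0461 0.268 ] x [-0.201  0.813 -0.547] y [ 0.971  0.239 -0.002] z [ 0.129 -0.532 -0.837] [ 0.35  0.34  1.67 -0.61  1.26  0.33] [ 0.2  0.  -0.8] 20.95 13.7 40.0
phi 1.725644560566347 nose a,z -73.19797118936278 206.78746338278071 lat -1.8245358551699695 F.h 0.04292930835623509
scene 0.49 [326. 305.   8.   1.] [0.59  0.256 0.013]
top 0.53 [324. 173.   8.   8.] [ 0.545 -0.137  0.061]
top 0.49 [312. 147. 132. 123.] [ 0.608 -0.108  0.047]
top 0.41 [328. 181.   9.   6.] [ 0.529 -0.149  0.062]
wrist 0.7 [290. 203.  15.  10.] [ 0.546 -0.135  0.061]
wrist 0.46 [261. 199.  14.  14.] [ 0.508 -0.133  0.061]
wrist 0.4 [277. 209.  14.  16.] [ 0.531 -0.147  0.061]
```

View pics/c8.png

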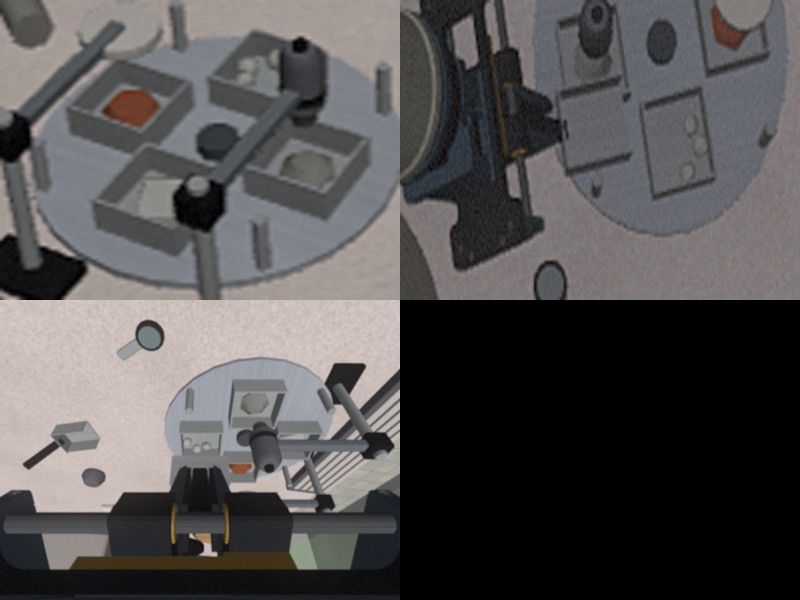

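The crop shows three chips in the empty pan at (690,125), (700,145) and (688,172) in the upper-right panel. The scoop looks empty and nothing has spilled onto the plate. Next I set the scoop down on free desk between the loupe and the trough.

Call:
step_arm([
  [0, 0, -0.05, -1, 10, 0, 10],
  [0, 0, -0.09, -2, 18, -6, 10],
  [0, 0, -0.09, -2, 18, -14, 10],
  [0, 0, -0.09, -2, 18, -14, 10],
  [0, 0, -0.09, -2, 18, -14, 10],
  [0, 0, -0.09, -2, 18, -16, 10],
  [0, 0, -0.09, -1, 18, -16, 10],
  [0, 0, -0.09, -1, 18, -20, 10],
  [-0.013, 0.008, -0.085, 0, 10, -20, 10],
  [-0.013, 0.008, 0, 0, 0, -20, 10],
  [0, 0, 0, 0, 0, -20, 10],
  [0, 0, 0, 0, 0, -20, 10],
  [0, 0, 0, 0, 0, -14, 10],
  [0, 0, 0, 0, 0, -6, 10],
  [0, 0, 0, 0, 0, 0, 10],
])

```text
clock: 22.5
ee_pos: [0.4782, 0.1892, 0.0677]
tool_rot: [0.147, 0.827, 0.475, -0.261]
wrist_force: [0.6, -0.3, -0.8]
width: 0.151
grasp_force: 40.0
```

```bash
sed -i 's/^C=.*/C=np.zeros(2); f=np.radians(240); h=np.array([np.cos(f),np.sin(f)]); n=np.array([-h[1],h[0]])/' st.py; python3 st.py; python3 - <<'E'
from h import *
p,d=vision.read_camera("wrist"); W=cloud("wrist",d); s=bot.read_state()
for r in nets.silhouettes("scoop","wrist")[:2]:
    m=r["pixels"]&(d>0); P=W[m]; print(round(r["confidence"],2),np.round(r["bbox"]),m.sum(),np.round(P.min(0),3),np.round(P.max(0),3))
    h=np.array([-.5,-.866]); a=(P[:,:2]-s["ee_pos"][:2])@h; b=(P[:,:2]-s["ee_pos"][:2])@np.array([.866,-.5])
    for lo,hi in[(.03,.045),(.045,.06),(.06,.075),(.075,.09),(.09,.102)]:
        k=(a>lo)&(a<hi)&(abs(b)<.022)
        if k.sum()>5: print(lo,k.sum(),np.round(np.percentile(P[k][:,2],[10,50,90]),4))
E
```

```text
[0.4782 0.1892 0.0677] x [ 0.412  0.709 -0.572] y [ 0.863 -0.505 -0.005] z [-0.292 -0.491 -0.821] [ 0.46  0.81  1.39 -0.32  1.47  1.11] [ 0.6 -0.3 -0.8] 22.5 13.8 40.0
phi 0.04273317144574174 nose a,z -302.0182777077016 9.40691528116161 lat 319.5336186569211 F.h -0.014812403914178152
0.62 [280. 256.  86.  79.] 3371 [ 0.411  0.122 -0.   ] [0.514 0.247 0.109]
0.03 1108 [0.0097 0.0157 0.0218]
```

Call:
step_arm([
  [0, 0, 0, 0, 0, -3, 10],
  [0, 0, 0, 0, 0, -3, 10],
  [0, 0, 0, 0, 0, -2, 10],
  [0, 0, 0, 0, 0, 0, 10],
])

```text
clock: 22.93
ee_pos: [0.4787, 0.1902, 0.0609]
tool_rot: [0.147, 0.828, 0.475, -0.26]
wrist_force: [1.3, 4.2, 6.4]
width: 0.154
grasp_force: 40.0
```

```bash
python3 st.py
```

```text
[0.4787 0.1902 0.0609] x [ 0.413  0.71  -0.57 ] y [ 0.863 -0.505 -0.003] z [-0.29  -0.491 -0.822] [ 0.46  0.82  1.39 -0.32  1.46  1.11] [1.3 4.2 6.4] 22.93 14.0 40.0
phi 0.1503819676145489 nose a,z -303.234923614059 2.465899366030982 lat 319.4842165290953 F.h -4.319727951130631
```

Call:
step_arm([
  [0, 0, 0, 0, 0, 0, 18],
  [0, 0, 0, 0, 0, 0, 30],
  [0, 0, 0, 0, 0, 0, 40],
  [0, 0, 0, 0, 0, 0, 40],
  [0, 0, 0, 1, 2, 4, 40],
  [0, 0, 0, 3, 5, 8, 40],
  [0, 0, 0, 5, 8, 14, 40],
  [0, 0, 0, 6, 10, 16, 40],
  [0, 0, 0, 6, 10, 16, 40],
  [0, 0, 0, 6, 10, 16, 40],
  [0, 0, 0, 3, 5, 20, 40],
  [0, 0, 0, 0, 0, 25, 40],
  [0, 0, 0, 0, 0, 25, 40],
  [0, 0, 0, 0, 0, 25, 40],
  [0, 0, 0, 0, 0, 0, 40],
])

```text
clock: 24.18
ee_pos: [0.5098, 0.2409, 0.2346]
tool_rot: [0.147, 0.828, 0.475, -0.257]
wrist_force: [0.1, -0.7, 0.8]
width: 0.441
grasp_force: 0.0
```

```bash
python3 st.py; python3 - <<'E'
from h import *
for n in("wrist","scene"):
    p,d=vision.read_camera(n); W=cloud(n,d)
    for r in nets.silhouettes("scoop",n)[:3]:
        m=r["pixels"]&(d>0); P=W[m]; x=P[:,2]; print(n,round(r["confidence"],2),np.round(r["bbox"]),m.sum(),np.round(np.median(P,0),3),np.round(np.percentile(x,[2,25,50,98]),4))
        k=x<.008
        if k.sum()>50: print(" floor plane",np.linalg.lstsq(np.c_[P[k][:,:2],np.ones(k.sum())],x[k],rcond=None)[0],[np.round(v,3) for v in cv2.minAreaRect((P[k][:,:2]*1e3).astype(np.float32))])
E
```

```text
[0.5098 0.2409 0.2346] x [ 0.416  0.712 -0.566] y [ 0.863 -0.504 -0.   ] z [-0.285 -0.489 -0.824] [ 0.51  0.69  1.12 -0.3   1.85  1.03] [ 0.1 -0.7  0.8] 24.18 40.2 0.0
phi 0.43388791088923245 nose a,z -362.9903021882811 175.67476899858434 lat 321.06778298262566 F.h 0.564179140891002
wrist 0.95 [294. 306.  46.  61.] 621 [ 0.288 -0.217  0.007] [-0.0009  0.0007  0.0071  0.0795]
 floor plane [-0.04252597  0.00167288  0.01451823] [array([ 286.167, -222.877]), array([70.404, 57.259]), np.float64(22.795)]
wrist 0.88 [278. 156.  48.  51.] 2096 [0.449 0.139 0.001] [-0.0019 -0.0006  0.001   0.0821]
 floor plane [ 0.02454157  0.0420465  -0.01614055] [array([441.491, 130.193]), array([78.414, 56.876]), np.float64(57.327)]
scene 0.95 [265. 171.  22.  41.] 438 [ 0.27  -0.235  0.011] [-0.0037  0.0005  0.0108  0.075 ]
 floor plane [-0.01052624 -0.00414244  0.00286709] [array([ 288.056, -221.431]), array([76.77 , 58.144]), np.float64(24.874)]
scene 0.87 [323. 252.  33.  26.] 490 [0.46  0.139 0.009] [-0.0041  0.      0.0086  0.0804]
 floor plane [ 0.03796268  0.03979807 -0.02149159] [array([437.836, 133.626]), array([90.142, 75.832]), np.float64(58.745)]
```

The scoop stands upright and released at (0.445,0.134): floor at z≈0, handle top 82 mm. Next I go behind peg_b at (0.540,-0.224) to push it clockwise.

Call:
step_arm([
  [0, 0, 0, -4, -6, 10, 30],
  [0.058, -0.0335, 0, -8, -22, 6, 20],
  [0.058, -0.0335, 0, -8, -22, 5, 10],
  [0.058, -0.0335, 0, -8, -22, 5, 0],
  [0.058, -0.0335, 0, -8, -22, 0, 0],
  [0.058, -0.0335, 0, -8, -22, 0, 0],
  [0.058, -0.0335, 0, -8, -22, 0, 0],
  [0.058, -0.0335, 0, -8, -22, 0, 0],
  [0.058, -0.0335, 0, -8, -22, 0, 0],
  [0.058, -0.0335, 0, -8, -22, 0, 0],
  [0, 0, 0, 0, -16, 0, 0],
  [0, 0, 0, 15, -26, 0, 0],
  [0, 0, 0, 15, -26, 0, 0],
  [0, 0, 0, 15, -26, 0, 0],
  [0, 0, 0, 15, -26, 0, 0],
  [0, 0, 0, 15, -26, 0, 0],
  [0, 0, 0, 15, -26, 0, 0],
  [0, 0, 0, 15, -26, 0, 0],
  [0, 0, 0, 15, -26, 0, 0],
  [0, 0, 0, 0, 0, 0, 0],
])

```text
clock: 26.05
ee_pos: [0.5538, -0.1925, 0.255]
tool_rot: [-0.001, 0.867, 0.498, -0.004]
wrist_force: [-1.4, 0.3, -1.2]
width: 0.003
grasp_force: 0.0
```

```bash
python3 st.py; python3 - <<'E'
from h import *
p,d=vision.read_camera("wrist"); W=cloud("wrist",d); z=W[...,2]
k=cv2.connectedComponentsWithStats(((d>0)&(z>.084)&(z<.1)&(abs(W[...,0]-.6)<.2)&(abs(W[...,1]+.1)<.2)).astype(np.uint8))
for i in range(1,k[0]):
    if k[2][i,4]>15: P=W[k[1]==i]; print(k[2][i,4],np.round(P.mean(0),3),np.round(np.ptp(P,axis=0),3))
E
```

```text
[ 0.5538 -0.1925  0.255 ] x [ 0.504  0.864 -0.006] y [ 0.864 -0.504 -0.005] z [-0.007 -0.002 -1.   ] [-0.43  0.42  1.41 -0.01  1.32  0.1 ] [-1.4  0.3 -1.2] 26.05 0.3 0.0
phi 34.57882418396817 nose a,z -60.08626065000006 149.77532082807005 lat 575.8533675339814 F.h 0.38984092209641774
201 [ 0.774 -0.148  0.092] [0.01  0.014 0.016]
208 [ 0.492 -0.027  0.093] [0.011 0.012 0.012]
117 [ 0.539 -0.224  0.093] [0.011 0.01  0.013]
```

Call:
step_arm([
  [0, 0, 0, 14, -25, 0, 0],
  [0, 0, 0, 14, -25, 0, 0],
  [0, 0, 0, 0, 0, -20, 0],
  [0, 0, 0, 0, 0, -25, 0],
  [0, 0, 0, 0, 0, -25, 0],
  [0, 0, 0, 0, 0, -25, 0],
  [0, 0, 0, 0, 0, -25, 0],
  [0, 0, 0, 0, 0, -20, 0],
  [0, 0, 0, 0, 0, -10, 0],
  [0, 0, 0, 0, 0, -7, 0],
  [0, 0, 0, 0, 0, 0, 0],
  [0, 0, 0, 0, 0, 0, 0],
])

```text
clock: 27.1
ee_pos: [0.5805, -0.2382, 0.0992]
tool_rot: [-0.001, 0.867, 0.499, -0.003]
wrist_force: [-0.3, -0.0, 0.5]
width: 0.007
grasp_force: 0.0
```

```bash
python3 st.py
```

```text
[ 0.5805 -0.2382  0.0992] x [ 0.502  0.865 -0.005] y [ 0.865 -0.502 -0.005] z [-0.007 -0.001 -1.   ] [-0.48  0.64  1.47 -0.01  1.03  0.05] [-0.3 -0.   0.5] 27.1 0.6 0.0
phi 34.63374139932466 nose a,z -33.965899177620884 -6.084205622261635 lat 621.8515545050865 F.h 0.20598529366436935
```

Call:
step_arm([
  [0, 0, 0, -7.6, -0.7, 0, 0],
  [0, 0, 0, -7.6, -0.7, 0, 0],
  [0, 0, 0, -9.4, 4.1, 0, 0],
  [0, 0, 0, -9.4, 4.1, 0, 0],
  [0, 0, 0, -8.7, 5.5, 0, 0],
  [0, 0, 0, -8.7, 5.5, 0, 0],
  [0, 0, 0, -7.8, 6.6, 0, 0],
  [0, 0, 0, -7.8, 6.6, 0, 0],
  [0, 0, 0, -6.9, 7.6, 0, 0],
  [0, 0, 0, -6.9, 7.6, 0, 0],
  [0, 0, 0, -5.8, 8.5, 0, 0],
  [0, 0, 0, -5.8, 8.5, 0, 0],
  [0, 0, 0, -4.5, 9.2, 0, 0],
  [0, 0, 0, -4.5, 9.2, 0, 0],
  [0, 0, 0, -3.2, 9.7, 0, 0],
  [0, 0, 0, -3.2, 9.7, 0, 0],
  [0, 0, 0, -1.5, 7.5, 0, 0],
  [0, 0, 0, -1.5, 7.5, 0, 0],
  [0, 0, 0, 0, 0, 0, 0],
])

```text
clock: 28.68
ee_pos: [0.4689, -0.1208, 0.0983]
tool_rot: [-0.002, 0.866, 0.499, -0.004]
wrist_force: [0.1, 0.4, -0.4]
width: -0.001
grasp_force: 0.0
```

Call:
step_arm([
  [0, 0, 0, -10, 0, 0, 0],
  [0, 0, 0, -20, 0, 10, 0],
  [0, 0, 0, -15, 0, 25, 0],
  [0, 0, 0, -5, 0, 30, 0],
  [0, 0, 0, 0, 0, 30, 0],
  [0, 0, 0, 0, 0, 30, 0],
  [0, 0, 0, 0, 0, 30, 0],
  [0, 0, 0, 0, 0, 20, 0],
  [0, 0, 0, 0, 0, 0, 0],
  [0, 0, 0, 0, 0, 0, 0],
  [0, 0, 0, 0, 0, 0, 0],
  [0, 0, 0, 0, 0, 0, 0],
])

```text
clock: 29.68
ee_pos: [0.4188, -0.1221, 0.2723]
tool_rot: [-0.002, 0.867, 0.499, -0.004]
wrist_force: [-0.3, -0.2, 0.6]
width: 0.002
grasp_force: 0.0
```

```bash
cat > fin.py <<'E'
from h import *
for n in("wrist","top","scene"):
    p,d=vision.read_camera(n); W=cloud(n,d); z=W[...,2]
    k=cv2.connectedComponentsWithStats(((d>0)&(z>.084)&(z<.1)&(abs(W[...,0]-.6)<.2)&(abs(W[...,1]+.1)<.2)).astype(np.uint8))
    for i in range(1,k[0]):
        if k[2][i,4]>12: P=W[k[1]==i]; q=P.mean(0); print(n,"peg?",k[2][i,4],np.round(q,3),"ang",round(np.degrees(np.arctan2(q[1]+.1015,q[0]-.6155))%360,1),"r",round(np.hypot(q[1]+.1015,q[0]-.6155),3))
    for r in nets.silhouettes("stone0",n):
        m=r["pixels"]&(d>0); print(n,round(r["confidence"],2),np.round(r["bbox"]),np.round(np.median(W[m],0),3) if m.any() else '')
    for r in nets.silhouettes("scoop",n)[:3]:
        m=r["pixels"]&(d>0); print(n,"scoop",round(r["confidence"],2),np.round(np.median(W[m],0),3) if m.any() else '')
E
python3 st.py; python3 fin.py
```

```text
[ 0.4188 -0.1221  0.2723] x [ 0.502  0.865 -0.005] y [ 0.865 -0.502 -0.008] z [-0.009 -0.    -1.   ] [-0.42  0.18  1.71 -0.    1.25  0.11] [-0.3 -0.2  0.6] 29.68 0.1 0.0
phi 34.617977929837906 nose a,z -53.56593264471673 167.04090352511778 lat 423.7394157584009 F.h 0.2724010011474456
wrist peg? 142 [ 0.492 -0.029  0.094] ang 149.4 r 0.143
wrist peg? 140 [ 0.539 -0.226  0.093] ang 238.3 r 0.146
wrist 0.74 [359.  20.  18.  18.] [ 0.569 -0.018  0.063]
wrist 0.68 [383.  30.  18.  15.] [ 0.584 -0.038  0.061]
wrist 0.44 [358.   2.  10.   2.] [ 0.576 -0.004  0.059]
wrist scoop 0.61 [ 0.304 -0.202  0.002]
wrist scoop 0.47 [ 0.59  -0.114  0.047]
wrist scoop 0.41 [0.426 0.103 0.001]
top peg? 17 [ 0.773 -0.149  0.091] ang 343.3 r 0.165
top peg? 23 [0.689 0.02  0.094] ang 58.7 r 0.142
top peg? 23 [ 0.491 -0.026  0.096] ang 148.9 r 0.146
top 0.38 [261. 231.  21.  24.] [0.412 0.018 0.011]
top 0.36 [164. 155.  -1.   8.] [0.582 0.252 0.017]
top scoop 0.87 [0.453 0.143 0.004]
top scoop 0.37 [ 0.319 -0.233  0.004]
scene peg? 16 [ 0.545 -0.224  0.092] ang 239.9 r 0.141
scene peg? 19 [ 0.497 -0.024  0.091] ang 146.7 r 0.141
scene peg? 21 [ 0.744 -0.175  0.091] ang 330.3 r 0.147
scene peg? 30 [ 0.787 -0.145  0.091] ang 345.7 r 0.177
scene peg? 27 [0.696 0.024 0.091] ang 57.3 r 0.149
scene peg? 27 [0.749 0.02  0.092] ang 42.4 r 0.18
scene 0.48 [327. 303.   4.   5.] [0.59  0.256 0.013]
scene scoop 0.8 [0.46  0.143 0.008]
scene scoop 0.55 [ 0.272 -0.234  0.01 ]
```

```bash
python3 - <<'E'
from h import *
C=np.array([.583,.2715]); f=np.radians(173.4); h=np.array([np.cos(f),np.sin(f)]); n=np.array([-h[1],h[0]])
for c in("top","scene"):
    p,d=vision.read_camera(c); W=cloud(c,d); a=(W[...,:2]-C)@h*1e3; b=(W[...,:2]-C)@n*1e3; z=W[...,2]
    k=cv2.connectedComponentsWithStats(((abs(b)<32)&(a>-95)&(a<72)&(z>.010)&(z<.03)&(d>0)).astype(np.uint8))
    for i in range(1,k[0]):
        if k[2][i,4]>8: m=k[1]==i; print(c,k[2][i,4],np.round([a[m].mean(),b[m].mean(),z[m].max()*1e3]))
    # loose items on desk nearby
    m=(d>0)&(z>.010)&(z<.03)&(W[...,0]>.36)&(W[...,0]<.7)&(W[...,1]>.06)&(W[...,1]<.42)&~((abs(b)<48)&(abs(a)<112))
    k=cv2.connectedComponentsWithStats(m.astype(np.uint8))
    for i in range(1,k[0]):
        if k[2][i,4]>8: print(c,"desk",k[2][i,4],np.round(W[k[1]==i].mean(0),3))
E
```

```text
top 41 [-85.  -2.  25.]
top 41 [-3. 19. 22.]
top desk 65 [0.695 0.223 0.018]
top desk 78 [0.46  0.148 0.022]
top desk 49 [0.445 0.359 0.02 ]
top desk 9 [0.406 0.123 0.023]
scene 32 [39. 31. 30.]
scene 26 [-4. 31. 30.]
scene 67 [-60.  31.  29.]
scene 33 [-9. 15. 20.]
scene 22 [-90.  -7.  20.]
scene desk 55 [0.421 0.141 0.02 ]
scene desk 108 [0.475 0.138 0.021]
scene desk 119 [0.478 0.386 0.02 ]
scene desk 49 [0.696 0.227 0.016]
```

The other two chips are still in the trough, three are in the pan under the microscope, and nothing has spilled. Handing in.

```bash
python3 -c "
from h import *
print(job.sign_off())"
```

```text
the job is handed in; nothing more can be done
None
```

The job is handed in at about 30 s of the 72 s: three chips are in the pan, which is clicked in under the microscope, the scoop stands upright and released on the desk, and the other two chips are still in the trough with none spilled.

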